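# Old mouse into the collection box

### The job

The black computer mouse that lies on the bare desk is worn out: push it down through the sprung flap in the top of the collection box for old equipment, so that it drops right inside and the flap springs shut behind it. The identical mouse on the grey mat is still in use: leave it where it is.

Things in the scene. Friction and masses are not known exactly. Their poses are not given: they have to be found in the camera images.
- old_mouse: Worn-out cordless mouse, lying level on the bare wooden desk left or right of the mat, at any yaw to 70 degrees: rounded black plastic, 98 mm long (its x, wheel towards +x), 56 mm wide (y; sides upright to about 15 mm high), 34 mm high, about 90 g. Origin: centre of its underside, z up.
- mouse_in_use: The identical mouse (same size, origin and axes), lying on a flat grey mat of 200 x 160 x 3 mm. Leave it where it is.
- collection_box: Fixed white metal box, 180 mm (its x) by 230 mm (y), 210 mm high, turned up to 23 degrees. Origin: centre of its underside. Inner floor at z = 8 mm; lower half of the +x side clear. Its top is a 13 mm aluminium rim round an opening of 154 (x) by 204 mm (y), filled by the flap. The flap's hinge, a thin dark rod, runs along y at x = +75 mm, z = 210 mm; free edge at x = -75 mm.
- flap (a joint): Angle of the flat aluminium flap, rad: 0 = shut, level with the box's top; opens down into the box, to 1.2. A spring shuts it (0.16 N m shut, 0.23 open: 2 N at mid-flap, 6 N 35 mm from the hinge). It bears the mouse's weight and lifts a mouse still on it; held down past 0.9, a mouse let go (not pinned by the fingers) slides off it into the box. Fingers may follow in; it shuts once they leave.
There are look-alikes about, which are no part of the job. What is shaped like the old_mouse but green or red is not meant.

How it is judged:
By the outcome, as a careful person would: the job done as asked, in the order asked, and still so for the second after the job is handed in, with the robot touching nothing.
It also fails if it takes over 42 s, if anything falls off the work surface, if the arm or the gripper's body presses on something with over 40 N, if the wrist force passes 120 N, or if a joint passes its speed limit or range.

### The arm

A 6-joint arm with a two-finger parallel gripper is mounted at the origin on the work surface. World frame = base frame: x ahead of the robot, y to its left, z up, the work surface at z = 0. Lengths are in mm, angles in rad, forces in N, time in s.
With the tool pointing down it reaches from about 350 to 775 mm from the base axis. Payload 5.5 kg.
Tool frame: the origin (TCP) lies at the very end of the fingers, on their centre line; the grasp point (between the pads) lies 19 mm behind it; z points along the fingers, y is the line along which they close (so a half turn about z gives the same grasp; the last joint's range is limited). The gripper opens to 85 mm and grips with 20 to 120 N. Pads are 22 mm wide; open, the fingers measure 114 mm over their backs; the gripper's body (76 mm by 85 mm) begins 54 mm behind the grasp point. The pads swing forward as they close: fully open they stand 13 mm farther back than shut.
Start: joints at [1.06, 0.313, 0.046, 1.304, 0, 1.431], TCP at [208.385, 535.955, 231.323] pointing down, gripper open.
Joint ranges: [-2.76, 2.76], [-0.86, 1.69], [-1.03, 1.26], [-2.2, 2.34], [-1.47, 1.5], [-3.14, 3.14]. Speed limits (rad/s): [2.57, 2.57, 3.14, 3.14, 3.14, 3.14].

### API

Orientations are given as a unit quaternion [x, y, z, w].
In Python, from workcell import manip, read_camera, finish_job, spot_in, outline_of, spot_point gives the robot as it stands.
- The arm moves only by the tool play_rows, never from a script. Its argument "increments" is text: rows parted by semicolons, each of 7 numbers parted by spaces: the opening, from 0 (shut) to 1 (fully open), then the shift along the tool's x, y, z as a fraction of full scale, then the turn, a rotation vector about the tool's x, y, z as a fraction of full scale. In form: hand dx dy dz wx wy wz; .... A call has exactly 8 rows; each row is the pose to reach, as a shift and turn from the pose commanded when the call began, along the tool's axes at that moment; what a row does not reach only later rows make up. Full scale, the value 1, is 0.15 m for a shift and pi/2 rad for a turn. A row lasts 1/8 s, in which the tool goes at most 62.5 mm and 10.7 degrees, less where a joint would pass 70% of its speed; a pose out of reach is approached as far as the arm can. A call with a number of a shift or a turn outside -1 to 1 is refused whole. A call with a gripper value outside its range is refused whole. The fingers move at their own pace and stop on an object; the grip force is fixed at half the most. Time passes only in rows, so rows that repeat a pose let the fingers close, or fill a call up. It gives the time, the measured TCP pose, the force, the opening and the grip force at its end, in the units of the state.
- manip.get_obs(): the state, without advancing time (a new reading comes with each control period).
- read_camera(name): name is "side" or "top"; returns a dict with "image" (384x512x3 uint8, blue, green, red), "fx", "fy", "cx", "cy" (pixels), "view" (4x4, takes a point from world to camera coordinates). Camera axes: x right, y down, z forward; pixel columns grow to the right and rows downward; lengths in mm; the calibration is good to about 2 mm. A picture is of the moment at which its call begins. There is no depth.
- finish_job(): hands the job in; it is judged then, once.
Trained networks look in a picture, given as the dict that the camera call returned (one of the last four; its "shot" number tells which), for a name from the list of things; names that differ only in an ending like _2 or _b are one class to them, and where a whole thing is asked for, a point or a joint stands for the part that bears it (a point fixed in the world has none). Each returns a list of dicts, best first, with "score" (0 to 1); they miss things now and then, are a little off and sometimes report something else, mostly with a low value. They report only what shows in the picture. A call takes as long as a camera call. They do not tell look-alikes from the thing itself.
- spot_in(target, picture): "centre" ([x, y, z] in mm, in world coordinates, good to about 4 mm: the middle of the surface that is visible of it).
- outline_of(target, picture): "mask" (384x512 bool, what is visible of it).
- spot_point(target, picture): "centre" ([x, y, z] in mm, in world coordinates, good to about 4 mm: a listed point, or the origin of a listed thing).
The state is a dict: "time": time; "joints": joint angles; "dq": joint speeds; "joint_efforts": joint torques, N m; "ee_pos": TCP position; "orientation": TCP orientation; "wrist_force": force on the tool from outside, world axes, zero at the start; "moment": the same for the moment, N m; "grip_width": opening from 0.0 (shut) to 1.0 (fully open); "gripper_force": force on a finger pad.
Only numpy, scipy, OpenCV 4.12 (cv2) and the standard library are available. Lean on these libraries where they do the work, as an engineer would, in place of code of your own. Each camera call takes 0.05 s, during which the arm holds its last target. There are 200 camera calls.

## Working session

There is one attempt and no reset: what is moved stays moved. The work goes in short steps, Python scripts to look and compute and a tool call to move; the robot and the scene stay as the last step left them, time stands still between calls to the robot, and variables do not carry over. Pictures are saved under pics/ and viewed, at most 10 in all, crops included, and the job is handed in when it is done.

Besides the shell and the picture viewer there is one more tool, called after "Request:" as name(argument=value, ...) on one line, values as JSON. play_rows: Moves the arm, as the interface text tells. Shift numbers are shares of 0.15 m and turn numbers shares of pi/2 rad, none past 1 either way. Its arguments: {"type":"object","properties":{"increments":{"type":"string"}},"required":["increments"]}

```bash
mkdir -p pics
cat > h.py <<'E'
import numpy as np, cv2
from workcell import manip, read_camera, finish_job, spot_in, outline_of, spot_point
def proj(p,P):
    v=p["view"]@np.append(P,1.); return p["fx"]*v[0]/v[2]+p["cx"],p["fy"]*v[1]/v[2]+p["cy"]
def ray(p,uv,z):
    R=p["view"][:3,:3];t=p["view"][:3,3];c=-R.T@t
    d=R.T@np.array([(uv[0]-p["cx"])/p["fx"],(uv[1]-p["cy"])/p["fy"],1.]);return c+d*(z-c[2])/d[2]
E
python3 - <<'E'
from h import *
ims=[]
for n in("top","side"):
    p=read_camera(n);ims.append(p["image"])
    for t in("old_mouse","collection_box","flap"):
        for f in(spot_in,spot_point):
            for r in f(t,p):print(n,t,f.__name__,np.round(r["centre"]),round(r["score"],2),np.round(proj(p,r["centre"])))
    for r in outline_of("old_mouse",p):
        m=r["mask"].astype(np.uint8);c=max(cv2.findContours(m,0,2)[0],key=cv2.contourArea)
        print("outline",round(r["score"],2),cv2.minAreaRect(c),m.sum())
cv2.imwrite("pics/top.png",cv2.resize(ims[0],(768,576)));cv2.imwrite("pics/side.png",cv2.resize(ims[1],(768,576)))
E
```

```text
top old_mouse call [536. 345.  32.] 0.78 [207. 197.]
top old_mouse call [510. 683.  32.] 0.74 [103. 207.]
top old_mouse call [620. 499.  31.] 0.66 [160. 172.]
top old_mouse call [446. 478.  29.] 0.57 [166. 225.]
top old_mouse call [625. 507.  -2.] 0.92 [160. 172.]
top old_mouse call [543. 348.   1.] 0.8 [207. 196.]
top old_mouse call [446. 486.   1.] 0.74 [166. 225.]
top old_mouse call [512. 695.   2.] 0.62 [103. 206.]
top collection_box call [ 547. -300.  208.] 0.89 [425. 187.]
top collection_box call [ 552. -314.    1.] 0.92 [405. 190.]
top flap call [ 551. -317.  211.] 0.86 [432. 185.]Traceback (most recent call last):
  File "<stdin>", line 7, in <module>
ValueError: it knows: collection_box, mouse_in_use, old_mouse
```

Run:
```python
from h import *
ims=[]
for n in("top","side"):
    p=read_camera(n);ims.append(p["image"])
    if n=="side":
      for t in("old_mouse","collection_box"):
        for f in(spot_in,spot_point):
            for r in f(t,p):print(n,t,np.round(r["centre"]),round(r["score"],2),np.round(proj(p,r["centre"])))
    for r in outline_of("old_mouse",p):
        m=r["mask"].astype(np.uint8);c=max(cv2.findContours(m,0,2)[0],key=cv2.contourArea)
        print("outline",n,round(r["score"],2),np.round(np.concatenate([np.ravel(x) for x in cv2.minAreaRect(c)]),1),m.sum(),p["image"][m>0].mean(0).round())
    R=p["view"];print("cam",np.round(-R[:3,:3].T@R[:3,3]),p["fx"])
cv2.imwrite("pics/top.png",cv2.resize(ims[0],(768,576)));cv2.imwrite("pics/side.png",cv2.resize(ims[1],(768,576)))
```

```text
outline top 0.9 [165.6 223.7  17.3  30.5  74.5] 504 [ 37.  44. 124.]
outline top 0.68 [206.5 196.8  16.8  28.7  61.7] 465 [33. 38. 43.]
outline top 0.59 [104.2 206.2  29.7  16.9  23.2] 482 [50. 94. 40.]
outline top 0.58 [160.1 172.6  30.3  17.2   7.1] 491 [ 31.  34. 121.]
cam [ 458.  180. 1403.] 419.6241542035559
side old_mouse [532. 332.  26.] 0.7 [221. 206.]
side old_mouse [442. 463.  28.] 0.68 [183. 194.]
side old_mouse [605. 482.  33.] 0.63 [221. 179.]
side old_mouse [498. 664.  25.] 0.48 [178. 166.]
side old_mouse [451. 482.   3.] 0.8 [184. 196.]
side old_mouse [541. 349.  -0.] 0.79 [221. 209.]
side old_mouse [509. 688.  -1.] 0.69 [179. 168.]
side old_mouse [618. 504.   2.] 0.48 [222. 182.]
side collection_box [ 517. -360.  206.] 0.77 [359. 316.]
side collection_box [517.  76.   7.] 0.24 [252. 256.]
outline side 0.77 [219.9 205.1  27.1  13.4  24. ] 328 [38. 50. 65.]
outline side 0.71 [183.1 192.5  23.9  14.2  39.8] 305 [ 38.  52. 133.]
outline side 0.62 [179.  164.5  17.   14.   90. ] 223 [ 53. 100.  71.]
outline side 0.61 [222.  179.5  17.9  13.   63.4] 216 [ 36.  50. 135.]
cam [  60. -704.  857.] 398.2576443820381
```

View pics/top.png

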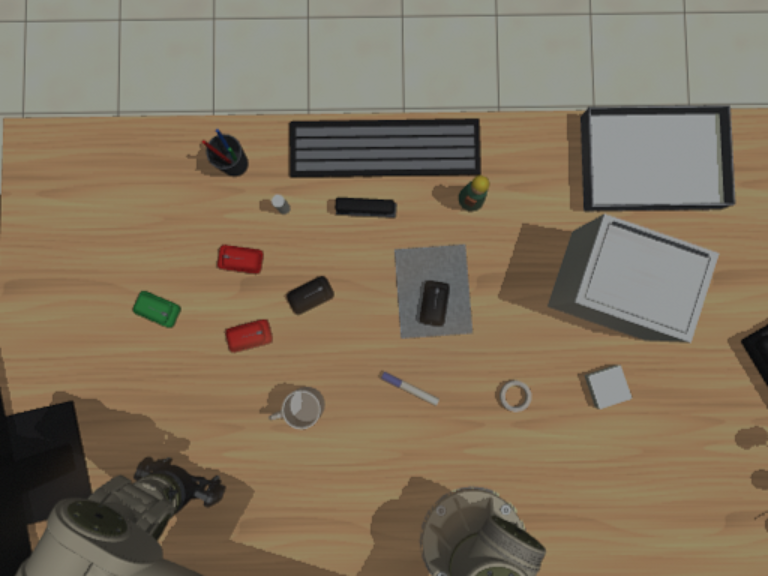

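View pics/side.png

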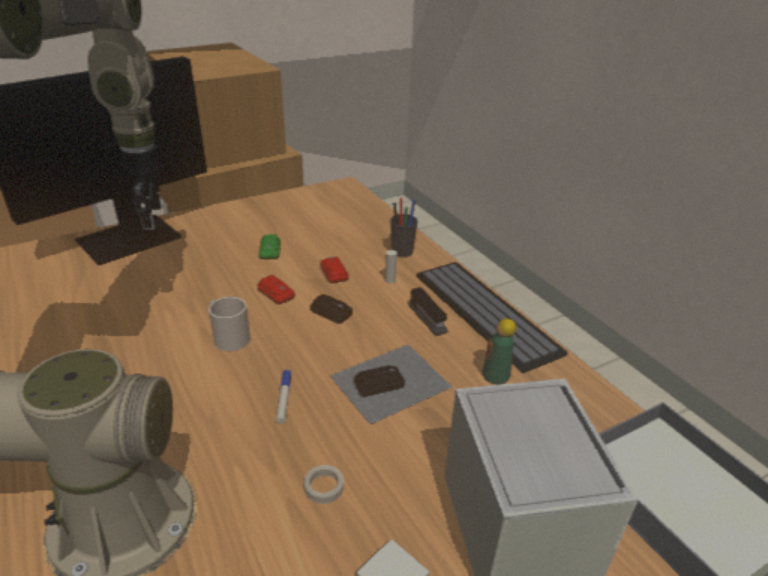

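Candidates in the top view (display pixels): black (310,295) on bare wood, black (434,303) on the grey mat, and the red and green look-alikes. The black one at (310,295) fits, being black and on the bare desk. I'll confirm it in a crop and read off the yaw and the hinge side.

Run:
```python
from h import *
p=read_camera("top");im=p["image"]
a=cv2.resize(im[170:225,180:235],(400,400),interpolation=cv2.INTER_CUBIC)
b=cv2.resize(im[135:235,365:485],(480,400),interpolation=cv2.INTER_CUBIC)
cv2.imwrite("pics/crop.png",np.hstack([a[:, :320],b]))
print(p["view"].round(3))
for r in outline_of("old_mouse",p):
    m=r["mask"].astype(np.uint8);M=cv2.moments(m,True)
    u,v=M["m10"]/M["m00"],M["m01"]/M["m00"]
    if abs(u-206)<8:
        ang=.5*np.arctan2(2*M["mu11"],M["mu20"]-M["mu02"]);d=np.array([np.cos(ang),np.sin(ang)])
        q0=ray(p,(u,v),15);q1=ray(p,np.array([u,v])+10*d,15);print(q0,np.degrees(np.arctan2(*(q1-q0)[[1,0]])),r["score"])
```

```text
[[-1.400000e-02 -1.000000e+00 -1.000000e-03  1.870210e+02]
 [-9.970000e-01  1.400000e-02 -7.000000e-02  5.515560e+02]
 [ 7.000000e-02 -0.000000e+00 -9.980000e-01  1.367896e+03]
 [ 0.000000e+00  0.000000e+00  0.000000e+00  1.000000e+00]]
[537.71609384 348.07733519  15.        ] -62.89422184646693 0.63
```

View pics/crop.png

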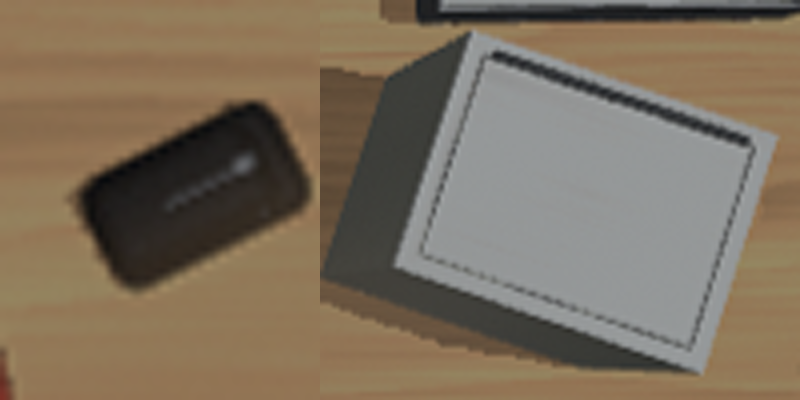

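The left crop confirms the old mouse: black, on bare wood, wheel end to the right at about (240,160). In the right crop the dark hinge rod runs from (490,55) to (748,143), on the far side of the box top. The rim corners are (470,30), (778,135), (703,373) and (395,267).

```bash
cat >> h.py <<'E'
from scipy.spatial.transform import Rotation as Ro
def R_of(yaw,tilt=0):
    # tool x heads along yaw (deg); tilt: fingers lean towards tool-x heading (deg)
    return Ro.from_euler('z',yaw,degrees=True)*Ro.from_matrix(np.diag([1.,-1,-1]))*Ro.from_euler('y',tilt,degrees=True)
def rows(goal,R,start=None):
    o=manip.get_obs();p0,R0=(o["ee_pos"],Ro.from_quat(o["orientation"])) if start is None else start
    d=R0.inv().apply(np.array(goal)-np.array(p0))/150; w=(R0.inv()*R).as_rotvec()/(np.pi/2)
    print("rows",d.round(3),w.round(3),"mm",np.linalg.norm(d*150).round())
E
python3 - <<'E'
from h import *
p=read_camera("top")
c=[ray(p,(365+(x-320)/4,135+y/4),210) for x,y in((470,30),(778,135),(703,373),(395,267))]
c=np.array(c);print(c.round(),c.mean(0).round())
for a,b in((c[3],c[0]),(c[2],c[1]),(c[1],c[0]),(c[2],c[3])):
    e=b-a;print(np.linalg.norm(e).round(),np.degrees(np.arctan2(e[1],e[0])).round(1))
o=manip.get_obs();R=Ro.from_quat(o["orientation"]);print(R.as_matrix().round(2),o["joints"],o["wrist_force"])
print(R_of(0,20).as_matrix().round(2))
for y in(-63,117):rows([544,336,150],R_of(y))
E
```

```text
[[ 675. -240.  210.]
 [ 596. -457.  210.]
 [ 428. -395.  210.]
 [ 506. -180.  210.]] [ 551. -318.  210.]
180.0 -19.4
180.0 -20.1
231.0 70.0
229.0 70.1
[[-0.93  0.36  0.  ]
 [ 0.36  0.93  0.  ]
 [-0.    0.   -1.  ]] [1.06037529e+00 3.13176102e-01 4.60861881e-02 1.30361783e+00
 2.63088570e-06 1.43122095e+00] [-0.4914256 -0.1104803  0.0921992]
[[ 0.94  0.    0.34]
 [ 0.   -1.    0.  ]
 [ 0.34  0.   -0.94]]
rows [-2.568 -0.432  0.542] [ 0.     0.    -1.536] mm 399.0
rows [-2.568 -0.432  0.542] [ 0.    -0.     0.464] mm 399.0
```

Request:
play_rows(increments="1 -0.2 -0.03 0 0 0 0.06; 1 -0.4 -0.06 0 0 0 0.12; 1 -0.6 -0.09 0 0 0 0.18; 1 -0.8 -0.12 0 0 0 0.24; 1 -1 -0.16 0 0 0 0.3; 1 -1 -0.16 0 0 0 0.36; 1 -1 -0.16 0 0 0 0.42; 1 -1 -0.16 0 0 0 0.464")

```text
time: 1.85
ee_pos: [339.7, 459.1, 231.3]
orientation: [0.524, 0.852, 0.0, -0.0]
wrist_force: [-0.5, -0.6, 0.7]
grip_width: 1.0
gripper_force: 0.0
```

```bash
python3 -c "
from h import *
rows([547,336,130],R_of(117))"
```

```text
rows [-1.356  0.863  0.675] [ 0.    -0.    -0.002] mm 262.0
```

Request:
play_rows(increments="1 -0.2 0.15 0 0 0 0; 1 -0.4 0.3 0.05 0 0 0; 1 -0.6 0.45 0.1 0 0 0; 1 -0.8 0.6 0.15 0 0 0; 1 -1 0.75 0.2 0 0 0; 1 -1 0.86 0.25 0 0 0; 1 -1 0.86 0.25 0 0 0; 1 -1 0.86 0.25 0 0 0")

```text
time: 2.85
ee_pos: [521.5, 384.8, 193.9]
orientation: [0.522, 0.853, -0.0, -0.0]
wrist_force: [-0.2, -0.2, -1.0]
grip_width: 0.999
gripper_force: 0.0
```

Request:
play_rows(increments="1 -0.1 0 0.1 0 0 0; 1 -0.2 0 0.2 0 0 0; 1 -0.3 0 0.3 0 0 0; 1 -0.356 0 0.42 0 0 0; 1 -0.356 0 0.42 0 0 0; 1 -0.356 0 0.42 0 0 0; 1 -0.356 0 0.42 0 0 0; 1 -0.356 0 0.42 0 0 0")

```text
time: 3.85
ee_pos: [547.0, 337.0, 131.6]
orientation: [0.522, 0.853, 0.001, 0.0]
wrist_force: [-0.2, 0.1, 1.3]
grip_width: 1.004
gripper_force: 0.0
```

Run:
```python
from h import *
for n in("side","top"):
    p=read_camera(n)
    for r in spot_point("old_mouse",p):print(n,np.round(r["centre"]),round(r["score"],2))
    if n=="side": cv2.imwrite("pics/s2.png",cv2.resize(p["image"][100:260,130:330],(800,600),interpolation=cv2.INTER_CUBIC))
rows([547,336,2],R_of(117));print(manip.get_obs()["ee_pos"])
```

```text
side [449. 483.   5.] 0.87
side [541. 347.  -2.] 0.62
side [618. 506.   1.] 0.54
side [510. 687.   1.] 0.54
top [514. 693.   3.] 0.83
top [450. 484.   1.] 0.63
top [541. 348.   1.] 0.45
top [622. 502.   2.] 0.4
rows [-0.006 -0.002  0.861] [ 0. -0.  0.] mm 129.0
[546.77443269 336.80675065 131.07849909]
```

View pics/s2.png

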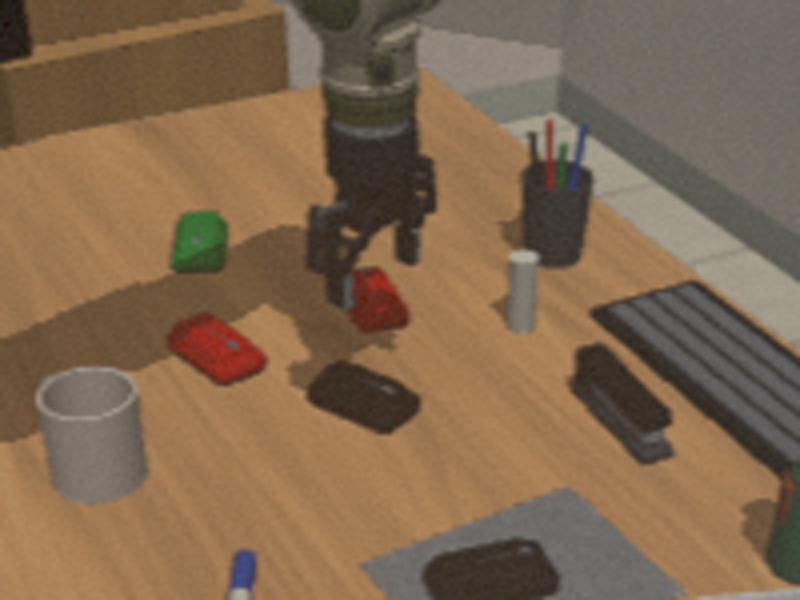

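The open gripper at (375,250) straddles the black mouse at (365,397), and the networks still put its origin at (541,348). Next I descend and grip.

Request:
play_rows(increments="1 0 0 0.3 0 0 0; 1 0 0 0.55 0 0 0; 1 0 0 0.75 0 0 0; 1 0 0 0.84 0 0 0; 1 0 0 0.85 0 0 0; 1 0 0 0.85 0 0 0; 0 0 0 0.85 0 0 0; 0 0 0 0.85 0 0 0")

```text
time: 5.05
ee_pos: [547.7, 337.0, 5.0]
orientation: [0.523, 0.853, 0.001, 0.001]
wrist_force: [-0.3, 0.4, 1.0]
grip_width: 0.64
gripper_force: 64.5
```

Request:
play_rows(increments="0 0 0 0 0 0 0; 0 0 0 0 0 0 0; 0 0 0 0 0 0 0; 0 0 0 0 0 0 0; 0 0 0 -0.1 0 0 0; 0 0 0 -0.3 0 0 0; 0 0 0 -0.6 0 0 0; 0 0 0 -1 0 0 0")

```text
time: 6.05
ee_pos: [545.5, 335.9, 153.8]
orientation: [0.523, 0.853, -0.001, -0.001]
wrist_force: [-0.0, 0.2, -1.5]
grip_width: 0.639
gripper_force: 64.4
```

Request:
play_rows(increments="0 -0.05 -0.02 -0.2 0 0 -0.06; 0 -0.15 -0.08 -0.4 0 0 -0.12; 0 -0.25 -0.13 -0.6 0 0 -0.18; 0 -0.4 -0.2 -0.75 0 0 -0.24; 0 -0.55 -0.28 -0.9 0 0 -0.3; 0 -0.7 -0.35 -0.91 0 0 -0.36; 0 -0.81 -0.41 -0.91 0 0 -0.42; 0 -0.9 -0.46 -0.91 0 0 -0.478")

```text
time: 7.05
ee_pos: [546.2, 184.0, 290.6]
orientation: [0.172, 0.985, 0.0, 0.0]
wrist_force: [-1.0, -0.6, -0.7]
grip_width: 0.638
gripper_force: 64.4
```

Request:
play_rows(increments="0 -0.05 -0.14 0 0 0 0; 0 -0.1 -0.28 0 0 0 0; 0 -0.15 -0.42 0 0 0 0; 0 -0.2 -0.56 0 0 0 0; 0 -0.25 -0.7 0 0 0 0; 0 -0.3 -0.84 0 0 0 0; 0 -0.35 -0.98 0 0 0 0; 0 -0.36 -1 0 0 0 0")

```text
time: 8.05
ee_pos: [545.8, 24.4, 290.4]
orientation: [0.175, 0.985, 0.0, 0.0]
wrist_force: [-0.1, 0.5, -1.2]
grip_width: 0.637
gripper_force: 64.5
```

Request:
play_rows(increments="0 -0.05 -0.14 0 0 0 0; 0 -0.1 -0.28 0 0 0 0; 0 -0.15 -0.42 0 0 0 0; 0 -0.2 -0.56 0 0 0 0; 0 -0.25 -0.7 0 0 0 0; 0 -0.3 -0.84 0 0 0 0; 0 -0.35 -0.98 0 0 0 0; 0 -0.36 -1 0 0 0 0")

```text
time: 9.05
ee_pos: [545.5, -134.3, 289.9]
orientation: [0.174, 0.985, 0.0, 0.0]
wrist_force: [0.2, 0.3, -0.5]
grip_width: 0.642
gripper_force: 64.5
```

```bash
python3 -c "
from h import *
o=manip.get_obs();print(o['ee_pos'],o['joints'],o['gripper_force'])
rows([565,-323,285],R_of(160,-20))"
```

```text
[ 545.50880596 -134.32139366  289.93972721] [-3.84516768e-01  2.79088476e-01  1.41723537e-01  1.43350203e+00
  3.77288212e-04 -3.44689505e-02] 64.46819543838501
rows [-0.553 -1.137  0.032] [ 0.    -0.222 -0.001] mm 190.0
```

Request:
play_rows(increments="0 -0.08 -0.14 0 0 0 0; 0 -0.16 -0.28 0 0 -0.03 0; 0 -0.24 -0.42 0 0 -0.07 0; 0 -0.32 -0.56 0 0 -0.11 0; 0 -0.4 -0.7 0 0 -0.15 0; 0 -0.48 -0.84 0 0 -0.19 0; 0 -0.55 -0.98 0 0 -0.222 0; 0 -0.55 -1 0 0 -0.222 0")

```text
time: 10.05
ee_pos: [571.1, -304.0, 289.6]
orientation: [0.172, 0.97, -0.03, 0.171]
wrist_force: [0.2, 1.0, 0.3]
grip_width: 0.641
gripper_force: 64.5
```

Run:
```python
from h import *
ims=[]
for n in("top","side"):
    p=read_camera(n)
    for r in spot_point("collection_box",p)[:1]:print(n,np.round(r["centre"]),round(r["score"],2))
    u,v=proj(p,[555,-310,240]);u=int(np.clip(u,75,437));v=int(np.clip(v,110,274));ims.append(cv2.resize(p["image"][v-110:v+110,u-75:u+75],(400,587),interpolation=cv2.INTER_CUBIC))
cv2.imwrite("pics/b.png",np.hstack(ims))
print(manip.get_obs()["ee_pos"])
Rg=R_of(160,-20)
rows([565,-323,285],Rg);
S=([565,-323,285],Rg);print("down"); rows([565,-323,155],Rg,S)
```

```text
[ 571.99535397 -302.54841889  289.84604344]
rows [ 0.008 -0.144  0.031] [ 0.    -0.001  0.   ] mm 22.0
down
rows [0.296 0.    0.814] [0. 0. 0.] mm 130.0
```

View pics/b.png

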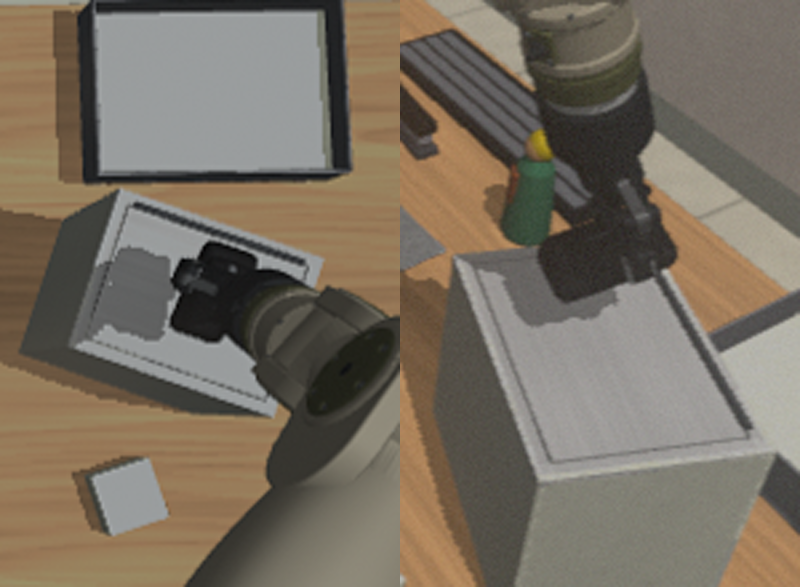

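The mouse sits level with the flap and lined up with it, at (220,290) in the left half. The hinge is on the far edge, and the mouse's free-edge end is tilted lower. Now I push in.

Request:
play_rows(increments="0 0.01 -0.07 0.03 0 0 0; 0 0.01 -0.144 0.03 0 0 0; 0 0.04 -0.144 0.13 0 0 0; 0 0.08 -0.144 0.23 0 0 0; 0 0.12 -0.144 0.33 0 0 0; 0 0.155 -0.144 0.43 0 0 0; 0 0.19 -0.144 0.53 0 0 0; 0 0.19 -0.144 0.53 0 0 0")

```text
time: 11.25
ee_pos: [563.6, -322.6, 202.8]
orientation: [0.171, 0.97, -0.029, 0.169]
wrist_force: [-0.4, 0.7, 0.4]
grip_width: 0.64
gripper_force: 64.6
```

Request:
play_rows(increments="0 0.02 0 0.05 0 0 0; 0 0.04 0 0.1 0 0 0; 0 0.06 0 0.16 0 0 0; 0 0.08 0 0.22 0 0 0; 0 0.1 0 0.28 0 0 0; 0 0.12 0 0.33 0 0 0; 0 0.12 0 0.33 0 0 0; 0 0.12 0 0.33 0 0 0")

```text
time: 12.25
ee_pos: [563.6, -322.9, 151.5]
orientation: [0.171, 0.97, -0.03, 0.169]
wrist_force: [-3.5, 1.3, -0.8]
grip_width: 0.638
gripper_force: 64.8
```

Run:
```python
from h import *
ims=[]
for n in("top","side"):
    p=read_camera(n)
    u,v=proj(p,[555,-310,240]);u=int(np.clip(u,75,437));v=int(np.clip(v,110,274));ims.append(cv2.resize(p["image"][v-110:v+110,u-75:u+75],(400,587),interpolation=cv2.INTER_CUBIC))
cv2.imwrite("pics/c.png",np.hstack(ims))
```

```text
(no output)
```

View pics/c.png

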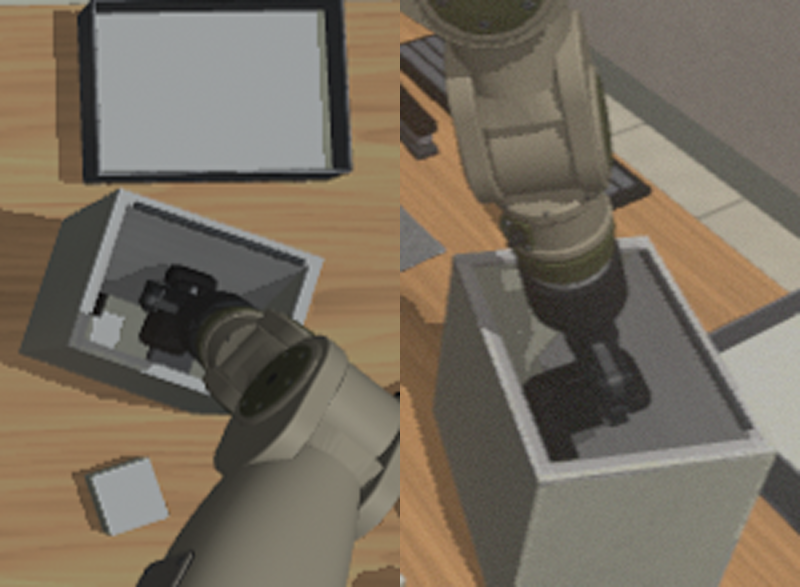

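The flap is held open at about 1 rad with the mouse down inside. Next I let go and follow with the fingers.

Request:
play_rows(increments="1 0 0 0 0 0 0; 1 0 0 0 0 0 0; 1 0.004 0 0.05 0 0 0; 1 0.01 0 0.1 0 0 0; 1 0.014 0 0.16 0 0 0; 1 0.018 0 0.206 0 0 0; 1 0.018 0 0.206 0 0 0; 1 0.018 0 0.206 0 0 0")

```text
time: 13.35
ee_pos: [571.2, -325.7, 121.6]
orientation: [0.171, 0.97, -0.03, 0.17]
wrist_force: [-3.4, 1.0, -0.6]
grip_width: 1.0
gripper_force: 1.2
```

Run:
```python
from h import *
ims=[]
for n in("top","side"):
    p=read_camera(n)
    u,v=proj(p,[555,-310,240]);u=int(np.clip(u,75,437));v=int(np.clip(v,110,274));ims.append(cv2.resize(p["image"][v-110:v+110,u-75:u+75],(400,587),interpolation=cv2.INTER_CUBIC))
cv2.imwrite("pics/d.png",np.hstack(ims))
```

```text
(no output)
```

View pics/d.png

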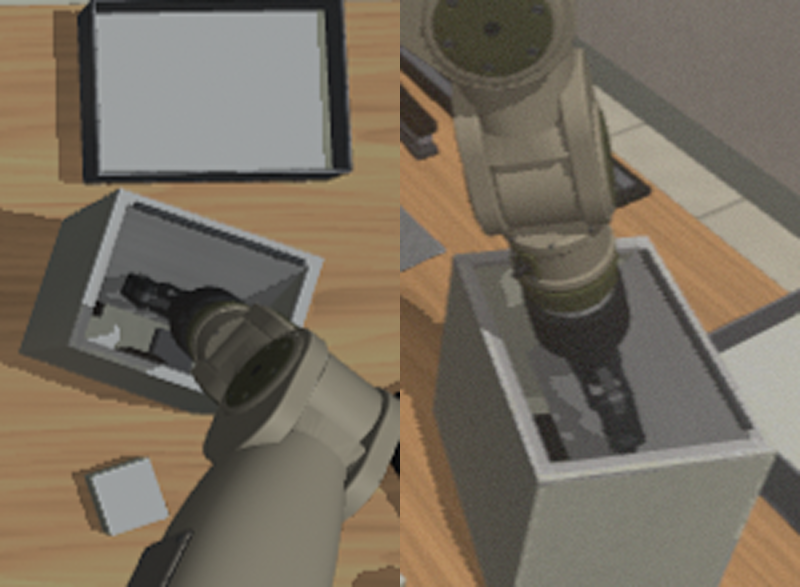

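The fingers are empty, so the mouse has slid off them. I'll hold briefly, then retreat the way I came.

Request:
play_rows(increments="1 0 0 0 0 0 0; 1 0 0 0 0 0 0; 1 0 0 0 0 0 0; 1 0 0 0 0 0 0; 1 -0.005 0 -0.05 0 0 0; 1 -0.01 0 -0.1 0 0 0; 1 -0.014 0 -0.16 0 0 0; 1 -0.018 0 -0.206 0 0 0")

```text
time: 14.45
ee_pos: [565.0, -323.8, 154.1]
orientation: [0.171, 0.97, -0.03, 0.172]
wrist_force: [-2.8, 0.8, 0.6]
grip_width: 1.002
gripper_force: 1.2
```

Request:
play_rows(increments="1 -0.04 0 -0.1 0 0 0; 1 -0.08 0 -0.22 0 0 0; 1 -0.12 0 -0.33 0 0 0; 1 -0.16 0 -0.44 0 0 0; 1 -0.2 0 -0.55 0 0 0; 1 -0.24 0 -0.66 0 0 0; 1 -0.28 0 -0.77 0 0 0; 1 -0.34 0 -0.93 0 0 0")

```text
time: 15.45
ee_pos: [565.5, -323.7, 302.3]
orientation: [0.171, 0.97, -0.03, 0.172]
wrist_force: [0.3, -0.3, -0.2]
grip_width: 1.002
gripper_force: 0.0
```

Request:
play_rows(increments="1 0.02 0.12 -0.05 0 0 0; 1 0.04 0.25 -0.1 0 0 0; 1 0.06 0.38 -0.1 0 0 0; 1 0.08 0.5 -0.1 0 0 0; 1 0.1 0.62 -0.1 0 0 0; 1 0.12 0.75 -0.1 0 0 0; 1 0.13 0.88 -0.1 0 0 0; 1 0.13 1 -0.1 0 0 0")

```text
time: 16.45
ee_pos: [594.5, -173.2, 308.4]
orientation: [0.171, 0.97, -0.03, 0.171]
wrist_force: [-0.2, 0.3, -0.9]
grip_width: 1.002
gripper_force: 0.0
```

Run:
```python
from h import *
ims=[]
for n in("top","side"):
    p=read_camera(n);ims.append(cv2.resize(p["image"],(400,300)) if 0 else p["image"][:,112:])
    for r in spot_point("old_mouse",p):print(n,np.round(r["centre"]),round(r["score"],2))
cv2.imwrite("pics/e.png",cv2.resize(np.hstack(ims),(800,384)))
print(manip.get_obs()["wrist_force"])
```

```text
top [625. 503.  -1.] 0.96
top [510. 693.   3.] 0.86
top [449. 484.   4.] 0.82
side [510. 689.   0.] 0.75
side [450. 484.   0.] 0.66
side [617. 503.   1.] 0.61
side [514.  77.   5.] 0.46
[ 0.17642462 -0.67721468 -0.22132972]
```

View pics/e.png

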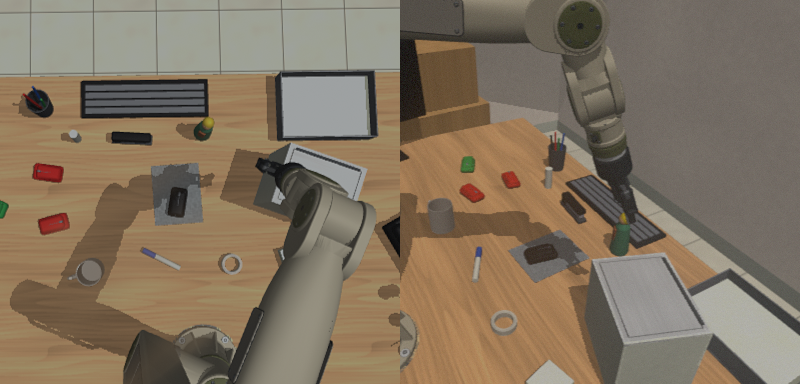

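The flap is shut and clear at (655,285). The old mouse is gone from the desk, the in-use mouse still lies on its mat at (178,202) in the top view, and the arm touches nothing. I'm handing in.

```bash
python3 -c "
from h import *
print(finish_job())"
```

```text
the job is handed in; nothing more can be done
None
```

The old mouse went through the flap into the collection box, the flap shut behind it, the mouse on the mat was left where it was, and the job is handed in; no verdict was returned.

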